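# Lay a beer tray and a cocktail tray from the bar stock

## Robot

A 6-joint arm with a two-finger parallel gripper is mounted at the origin on the work surface. World frame = base frame: x ahead of the robot, y to its left, z up, the work surface at z = 0. Lengths are in m, angles in rad, forces in N, time in s.
With the tool pointing down it reaches from about 0.35 to 0.925 m from the base axis. Payload 6.4 kg.
Tool frame: the origin (TCP) lies at the very end of the fingers, on their centre line; the grasp point (between the pads) lies 19 mm behind it; z points along the fingers, y is the line along which they close (so a half turn about z gives the same grasp; the last joint's range is limited). The gripper opens to 94 mm and grips with 3 to 60 N. Pads are 16 mm wide; open, the fingers measure 119 mm over their backs; the gripper's body (75 mm by 177 mm) begins 78 mm behind the grasp point.
Start: joints at [-1.304, 0.245, 1.558, -0, 1.339, -0.174], TCP at [0.277, -0.588, 0.176] pointing down, gripper open.
Joint ranges: [-3.13, 3.13], [-1.02, 2.26], [0.13, 2.54], [-0.95, 4.09], [0.21, 2.88], [-2.74, 2.74]. Speed limits (rad/s): [2.57, 2.57, 3.14, 3.14, 3.14, 3.14].

## Interface

Orientations are given as a rotation vector (axis times angle).
In Python, from cell import sense, camera, finish_job, boxes_of, cut_out gives the robot as it stands. The module is installed in compiled form; this text tells all that it offers.
- The arm moves only by the tool move_arm, never from a script. Its arguments are lists of equal length, an entry for each row: "travel": the shift along the tool's x, y, z in mm, a list of three; "twist": the turn about the tool's z in rad; "gripper": the closure, from 0 (fully open) to 1 (shut). In form: {"travel": [[tx, ty, tz], ...], "twist": [twist, ...], "gripper": [gripper, ...]}. A call has 1 to 12 rows; each row is the pose to reach, as a shift and turn from the pose commanded when the call began, along the tool's axes at that moment; what a row does not reach only later rows make up. A row lasts 1/12 s, in which the tool goes at most 41.7 mm and 7.16 degrees, less where a joint would pass 70% of its speed; a pose out of reach is approached as far as the arm can. A call with a gripper value outside its range is refused whole. The fingers move at their own pace and stop on an object; the grip force is fixed at half the most. Time passes only in rows, so rows that repeat a pose let the fingers close. It gives the time, the measured TCP pose, the force, the opening and the grip force at its end, in the units of the state.
- sense(): the state, without advancing time (a new reading comes with each control period).
- camera(name): name is "side" or "top"; returns a dict with "image" (480x640x3 uint8, red, green, blue), "mtx" (3x3 intrinsics, pixels), "k1" (the pictures are not rectified: a ray, as slopes to the right and down, at radius r is drawn at 1 + k1 r^2 times it, then the intrinsics apply), "R" (3x3) and "t" (3): a world point X has camera coordinates R X + t. Camera axes: x right, y down, z forward; pixel columns grow to the right and rows downward; lengths in m; the calibration is good to about 2 mm. A picture is of the moment at which its call begins. There is no depth.
- finish_job(): hands the job in; it is judged then, once.
Trained networks look in the newest picture that a camera, given by its name, has taken for a name from the list of things; names that differ only in an ending like _2 or _b are one class to them, and where a whole thing is asked for, a point or a joint stands for the part that bears it (a point fixed in the world has none). Each returns a list of dicts, best first, with "p" (0 to 1); they miss things now and then, are a little off and sometimes report something else, mostly with a low value. They report only what shows in the picture. A call takes as long as a camera call. They do not tell look-alikes from the thing itself.
- boxes_of(target, camera): "at" ([x, y, z] in m, in the coordinates of the camera as it stood for that picture, good to about 4 mm: the middle of the surface that is visible of it).
- cut_out(target, camera): "pixels" (480x640 bool, what is visible of it).
The state is a dict: "time": time; "q": joint angles; "qvel": joint speeds; "tau": joint torques, N m; "ee_pos": TCP position; "eef_rot": TCP orientation; "ft_force": force on the tool from outside, world axes, zero at the start; "moment": the same for the moment, N m; "finger_gap": finger opening in m; "grasp_force": force on a finger pad.
Only numpy, scipy, OpenCV 4.12 (cv2) and the standard library are available. Lean on these libraries where they do the work, as an engineer would, in place of code of your own. Each camera call takes 0.05 s, during which the arm holds its last target. There are 200 camera calls.

## Task

Make up two drinks trays from the stock on the bar mat. On the black tray stand the open pewter tankard, centred on the cork coaster, and the brown beer bottle beside it; on the walnut tray stand the yellow tumbler, centred on its cork coaster, with the bitters bottle and the steel jigger beside it. Set them down gently, without dropping them. Everything is to stand upright inside its tray's rim, with only the tankard and the tumbler on the coasters, and the lidded tankard, the blue tumbler and the green bottle stay where they are.

Things in the scene. Friction and masses are not known exactly. Their poses are not given: they have to be found in the camera images.
- black_tray_coaster (a point): Black lacquer tray, fixed, left or right of the bar mat: 270 x 170 mm, floor 8 mm and rim top 24 mm above the counter, brass end handles. The point: centre of the top of its round cork coaster (100 mm across, 4 mm thick). z up, x along the tray. Inside of the rim: x -195 to 65, y -80 to 80 mm from the point; free floor beside the coaster: x -195 to -50.
- walnut_tray_coaster (a point): Dark brown walnut tray, fixed, left or right of the bar mat: 270 x 170 mm, floor 8 mm and rim top 24 mm above the counter, brass end handles. The point: centre of the top of its round cork coaster (100 mm across, 4 mm thick). z up, x along the tray. Inside of the rim: x -195 to 65, y -80 to 80 mm from the point; free floor beside the coaster: x -195 to -50.
- tankard_mid (a point): open pewter-grey metal tankard without a lid, 0.32 kg; 64 mm across, foot 72, 100 mm high, handle along +y out to 64 mm from the axis (grip across x). The point: on the axis, 50 mm above the underside; z up. All stock stands upright on a 4 mm bar mat in a 3 x 3 grid, 115 mm (x) by 125 mm (y), the middle empty: the room for fingers is along the diagonals.
- beer_bottle_mid (a point): brown glass beer bottle, closed, full, 0.48 kg, pale label, brass-coloured crown cap: body 61 mm across up to 88 mm, sloping shoulder to 118 mm, straight neck 27 mm across from 118 to 158 mm, cap 30 mm across to the top at 166 mm (grip it by the neck). This point is on its axis 83 mm above its underside; z up.
- yellow_tumbler_mid (a point): yellow (lime-yellow) glass tumbler, hollow, 0.26 kg: 65 mm across at the rim, 55 mm at the base, 90 mm high. This point is on its axis 45 mm above its underside; z up.
- bitters_bottle_mid (a point): small dark bitters bottle with a tall white paper label and yellow cap, 0.20 kg: body 44 mm across and straight up to 80 mm, short neck, cap 27 mm across, top at 110 mm. This point is on its axis 55 mm above its underside; z up.
- jigger_mid (a point): steel bar jigger (double measuring cup), 0.11 kg, 85 mm high: lower cup 40 mm across at its foot, narrow waist at 42 mm, upper cup widening from 37 mm across to 42 mm at the rim. This point is on its axis 42.5 mm above its underside; z up.
- lidded_tankard_mid (a point): pewter-grey tankard with a domed lid and knob (126 mm high in all); not wanted, to be left where it stands. Below the lid: 64 mm across, foot 72, 100 mm high, handle along +y out to 64 mm from the axis (grip across x). The point: on the axis, 50 mm above the underside; z up.
- blue_tumbler_mid (a point): blue glass tumbler of the same shape as the yellow one; not wanted, to be left where it stands. This point is on its axis 45 mm above its underside.
- green_bottle_mid (a point): green glass beer bottle of the same shape as the brown one, silver cap; not wanted, to be left where it stands. This point is on its axis 83 mm above its underside.
Mind the look-alikes: they are no part of the job. What is shaped like the part that bears beer_bottle_mid but orange or purple is not meant.

How it is judged:
At the end, for the whole second after the job is handed in: Tankard and yellow tumbler centred on their coasters within 15 mm; beer bottle, bitters and jigger on their trays' floors, off the coasters, inside the rims; all five upright (0.1 rad), released, at rest; lidded tankard, blue tumbler and green bottle within 30 mm of their starts (horizontal distance between tankard_mid and black_tray_coaster below 0.015 m and z of tankard_mid in the frame of black_tray_coaster between 0.047 and 0.053 m and horizontal distance between yellow_tumbler_mid and walnut_tray_coaster below 0.015 m and z of yellow_tumbler_mid in the frame of walnut_tray_coaster between 0.042 and 0.048 m and x of beer_bottle_mid in the frame of black_tray_coaster between -0.17 and 0.04 m and y of beer_bottle_mid in the frame of black_tray_coaster between -0.055 and 0.055 m and z of beer_bottle_mid in the frame of black_tray_coaster between 0.076 and 0.082 m and x of bitters_bottle_mid in the frame of walnut_tray_coaster between -0.18 and 0.045 m and y of bitters_bottle_mid in the frame of walnut_tray_coaster between -0.065 and 0.065 m and z of bitters_bottle_mid in the frame of walnut_tray_coaster between 0.048 and 0.054 m and x of jigger_mid in the frame of walnut_tray_coaster between -0.18 and 0.045 m and y of jigger_mid in the frame of walnut_tray_coaster between -0.065 and 0.065 m and z of jigger_mid in the frame of walnut_tray_coaster between 0.0355 and 0.0415 m and angle between each of tankard_mid, beer_bottle_mid, yellow_tumbler_mid, bitters_bottle_mid, jigger_mid's own z axis and vertical below 0.1 rad and linear speed of each of tankard, beer_bottle, yellow_tumbler, bitters_bottle, jigger below 0.02 m/s and distance of each of lidded_tankard_mid, blue_tumbler_mid, green_bottle_mid from where it was at the start of the episode below 0.03 m); the robot touches nothing.
It fails at once if the lidded tankard is pushed aside or knocked over (distance of lidded_tankard_mid from where it was at the start of the episode above 0.03 m or angle between lidded_tankard_mid's own z axis and vertical above 0.4 rad).
It fails at once if the blue tumbler is pushed aside or knocked over (distance of blue_tumbler_mid from where it was at the start of the episode above 0.03 m or angle between blue_tumbler_mid's own z axis and vertical above 0.4 rad).
It fails at once if the green bottle is pushed aside or knocked over (distance of green_bottle_mid from where it was at the start of the episode above 0.03 m or angle between green_bottle_mid's own z axis and vertical above 0.4 rad).
It fails at once if one of the things is dropped or banged down on its tray (contact force between any of tankard, beer_bottle and black_tray above 40 N or contact force between any of yellow_tumbler, bitters_bottle, jigger and walnut_tray above 40 N).
It also fails if it takes over 144 s, if anything falls off the work surface, if the arm or the gripper's body presses on something with over 40 N, if the wrist force passes 120 N, or if a joint passes its speed limit or range.

## Working session

There is one attempt and no reset: what is moved stays moved. The work goes in short steps, Python scripts to look and compute and a tool call to move; the robot and the scene stay as the last step left them, time stands still between calls to the robot, and variables do not carry over. Pictures are saved under pics/ and viewed, at most 15 in all, crops included, and the job is handed in when it is done.

Besides the shell and the picture viewer there is one more tool, called after "Emit:" by a JSON object that holds its "op" and its "data". move_arm: Moves the arm, as the interface text tells. Its arguments: {"type":"object","properties":{"travel":{"type":"array"},"twist":{"type":"array"},"gripper":{"type":"array"}},"required":["travel","twist","gripper"]}

```bash
mkdir -p pics; ls; cat > h.py <<'E'
import numpy as np, cv2
from cell import *
def snap(n,f=None):
    c=camera(n)
    if f: cv2.imwrite('pics/'+f,c['image'][:,:,::-1])
    return c
def ray(c,u,v):
    K=np.array(c['mtx']);k=float(np.ravel(c['k1'])[0])
    p=cv2.undistortPoints(np.array([[[u,v]]],float),K,np.array([k,0,0,0,0.]))[0,0]
    R=np.array(c['R']);t=np.ravel(c['t'])
    return -R.T@t, R.T@np.array([p[0],p[1],1])
def at_z(c,u,v,z):
    o,d=ray(c,u,v); return o+d*(z-o[2])/d[2]
def world(c,p): return np.array(c['R']).T@(np.array(p)-np.ravel(c['t']))
def proj(c,X):
    p=np.array(c['R'])@np.array(X)+np.ravel(c['t']);s=p[:2]/p[2];s=s*(1+float(np.ravel(c['k1'])[0])*(s@s))
    return (np.array(c['mtx'])@np.array([*s,1]))[:2]
E
python3 - <<'E'
from h import *
np.set_printoptions(precision=3,suppress=True)
s=sense();print({k:s[k] for k in('time','ee_pos','eef_rot','finger_gap')})
N="black_tray_coaster walnut_tray_coaster tankard_mid beer_bottle_mid yellow_tumbler_mid bitters_bottle_mid jigger_mid lidded_tankard_mid blue_tumbler_mid green_bottle_mid".split()
for n in('top','side'):
    c=snap(n,n+'0.png');print(n,c['k1'],ray(c,320,240))
    for x in N:
        print(x,[(round(b['p'],2),world(c,b['at']).round(3).tolist()) for b in boxes_of(x,n)[:5]])
E
```

```text
pics
{'time': 0.0, 'ee_pos': array([ 0.277, -0.587,  0.175]), 'eef_rot': array([-3.064, -0.686,  0.   ]), 'finger_gap': 0.09376684633258363}
top -0.08852904807263212 (array([0.449, 0.017, 0.982]), array([ 0.165,  0.014, -0.986]))
black_tray_coaster [(0.72, [0.497, -0.316, 0.006]), (0.51, [0.665, -0.013, 0.102])]
walnut_tray_coaster [(0.73, [0.489, 0.311, 0.008]), (0.42, [0.558, -0.133, 0.088])]
tankard_mid [(0.79, [0.45, -0.012, 0.008]), (0.33, [0.439, -0.15, 0.04])]
beer_bottle_mid [(0.93, [0.73, 0.333, 0.099]), (0.81, [0.721, 0.225, 0.098])]
yellow_tumbler_mid [(0.64, [0.449, -0.012, 0.008]), (0.62, [0.44, -0.148, 0.039])]
bitters_bottle_mid [(0.79, [0.557, -0.132, 0.087])]
jigger_mid [(0.56, [0.439, 0.117, 0.052]), (0.5, [0.44, -0.145, 0.039])]
lidded_tankard_mid [(0.87, [0.554, 0.104, 0.116])]
blue_tumbler_mid [(0.86, [0.679, 0.119, 0.055])]
green_bottle_mid [(0.71, [0.657, -0.126, 0.104])]
side -0.02621412295910797 (array([0.179, 0.609, 0.88 ]), array([ 0.368, -0.568, -0.736]))
black_tray_coaster [(0.72, [0.494, -0.317, 0.007]), (0.27, [0.443, 0.002, 0.067])]
walnut_tray_coaster [(0.65, [0.485, 0.315, 0.008])]
tankard_mid [(0.56, [0.442, 0.003, 0.07]), (0.41, [0.432, 0.122, 0.063])]
beer_bottle_mid [(0.79, [0.725, 0.352, 0.093]), (0.6, [0.443, 0.002, 0.072]), (0.59, [0.713, 0.243, 0.089])]
yellow_tumbler_mid [(0.58, [0.437, -0.126, 0.066])]
bitters_bottle_mid [(0.84, [0.551, -0.123, 0.071])]
jigger_mid [(0.87, [0.433, 0.123, 0.063])]
lidded_tankard_mid [(0.91, [0.545, 0.127, 0.093])]
blue_tumbler_mid [(0.79, [0.663, 0.115, 0.064])]
green_bottle_mid [(0.76, [0.654, -0.114, 0.085])]
```

View pics/top0.png

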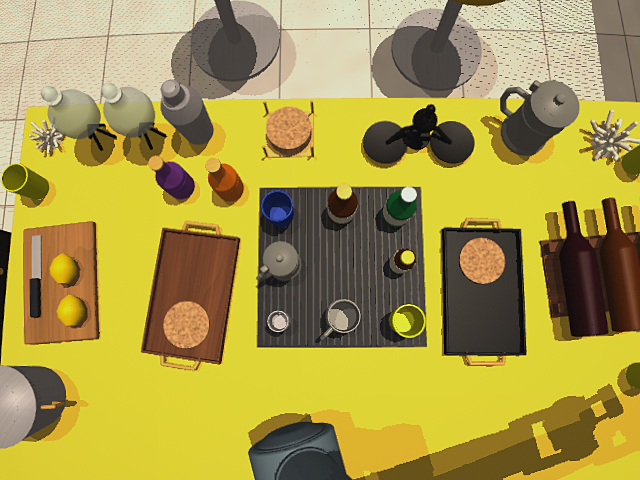

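View pics/side0.png

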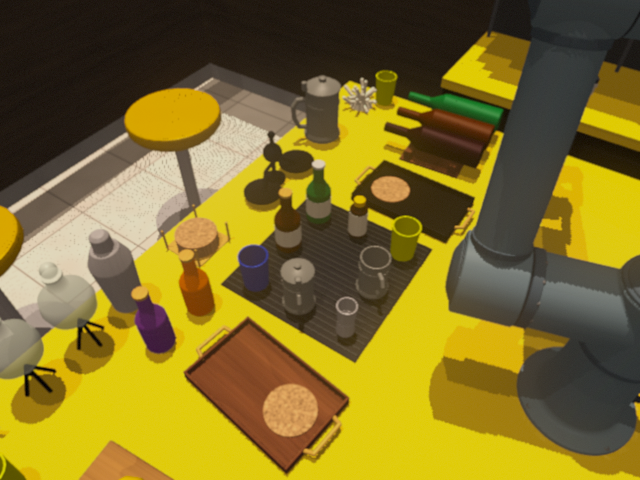

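The top view shows the stock grid on the mat: brown bottle cap (344,190), green cap (408,193), blue tumbler (278,208), lidded tankard (281,262), bitters (404,258), jigger (279,321), open tankard (343,317), yellow tumbler (408,321). The walnut tray is on the left with its coaster at (186,324), the black tray on the right with its coaster at (482,261). The side view confirms this. I'll zoom in on the mat and fit the coasters.

```bash
cat > m.py <<'E'
from h import *
np.set_printoptions(precision=4,suppress=True)
c=snap('top');im=c['image'];np.save('c.npy',c,allow_pickle=True)
cv2.imwrite('pics/crop.png',cv2.resize(im[175:350,250:435,::-1],None,fx=3.2,fy=3.2,interpolation=cv2.INTER_CUBIC))
hsv=cv2.cvtColor(im,cv2.COLOR_RGB2HSV)
for n,(u,v) in dict(black=(482,261),walnut=(186,324)).items():
    g=im.astype(int);ref=np.median(g[v-8:v+8,u-8:u+8].reshape(-1,3),0)
    m=(np.abs(g-ref).sum(2)<110).astype(np.uint8);m=cv2.morphologyEx(m,cv2.MORPH_CLOSE,np.ones((5,5)))
    m=cv2.morphologyEx(m,cv2.MORPH_OPEN,np.ones((5,5)))
    _,l,st,ce=cv2.connectedComponentsWithStats(m);k=l[v,u]
    con=max(cv2.findContours((l==k).astype(np.uint8),0,1)[0],key=len)[:,0]
    P=np.array([at_z(c,*p,0.012)[:2] for p in con]);(xc,yc),r=cv2.minEnclosingCircle(P.astype(np.float32))
    print(n,st[k],at_z(c,*ce[k],.012),(xc,yc),r,P.min(0),P.max(0))
# tray rim outer corners by eye, z=.024
for n,q in dict(black=[(442,228),(521,229),(525,355),(442,355)],walnut=[(161,223),(240,236),(219,368),(143,354)]).items():
    X=np.array([at_z(c,*p,.024)[:2] for p in q]);print(n,X.tolist(),[np.linalg.norm(X[i]-X[i-1]) for i in range(4)])
E
python3 m.py
```

```text
black [ 460  238   45   45 1611] [ 0.5656 -0.3189  0.012 ] (0.5657715797424316, -0.3188709020614624) 0.050064198672771454 [ 0.5184 -0.3682] [ 0.6144 -0.2705]
walnut [ 163  301   46   47 1686] [0.4316 0.3173 0.012 ] (0.4319089949131012, 0.31757020950317383) 0.04977660998702049 [0.3838 0.2691] [0.481  0.3672]
black [[0.6345672943470411, -0.23176750211752725], [0.6316398229550035, -0.4054973363298484], [0.3640879819989903, -0.39644290444893343], [0.3674134155089721, -0.220706838425896]] [np.float64(0.2673827467499072), np.float64(0.17375449745025823), np.float64(0.26770500618336956), np.float64(0.17576752660626102)]
walnut [[0.6495872997980106, 0.3778624768476934], [0.6196166362193116, 0.20268896605017309], [0.3424726223482208, 0.24075042235439803], [0.36919816528238536, 0.40359612912064563]] [np.float64(0.2815675542631405), np.float64(0.17771887789561502), np.float64(0.2797453822328044), np.float64(0.165024176584295)]
```

View pics/crop.png

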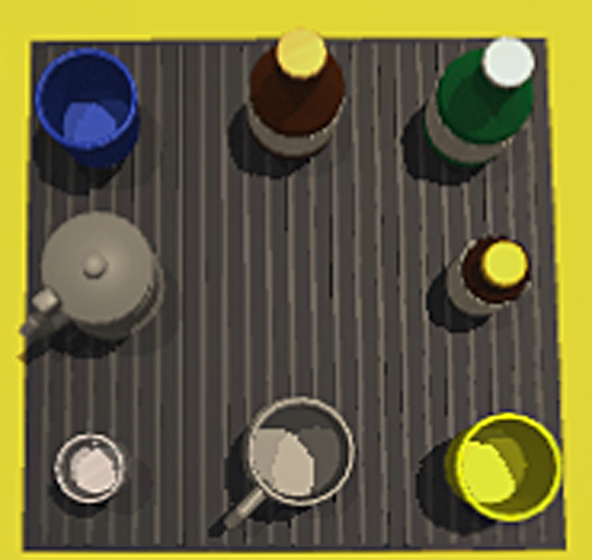

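The zoom puts the rim and cap centres, in crop pixels, at: yellow (509,467), tankard (300,451), jigger (89,468), bitters cap (505,264), brown cap (302,53), green cap (508,62), blue (87,99), lidded knob (95,265). The handles point lower-left, about 135° in the world. I'll fit these to the known grid.

```bash
cat > g.py <<'E'
from h import *
from scipy.optimize import least_squares
np.set_printoptions(precision=4,suppress=True)
c=np.load('c.npy',allow_pickle=True).item()
D=dict(yellow=(509,467,.094,-1,-1),tankard=(300,451,.104,-1,0),jigger=(89,468,.089,-1,1),bitters=(505,264,.114,0,-1),brown=(302,53,.17,1,0),green=(508,62,.17,1,-1),blue=(87,99,.094,1,1),lidded=(95,265,.13,0,1))
P={k:at_z(c,250+v[0]/3.2,175+v[1]/3.2,v[2])[:2] for k,v in D.items()}
G=np.array([[v[3]*.115,v[4]*.125] for v in D.values()]);A=np.array(list(P.values()))
f=lambda p:G@np.array([[np.cos(p[2]),np.sin(p[2])],[-np.sin(p[2]),np.cos(p[2])]])+p[:2]
r=least_squares(lambda p:(f(p)-A).ravel(),[.55,0,0],loss='soft_l1',f_scale=.003)
print(r.x)
for k,a,b in zip(P,A,f(r.x)):print(k,a,b,(a-b)*1e3)
E
python3 g.py
```

```text
[ 0.5571 -0.0142  0.0083]
yellow [ 0.4388 -0.1416] [ 0.4432 -0.1402] [-4.3435 -1.4635]
tankard [ 0.4493 -0.0152] [ 0.4421 -0.0152] [ 7.1613 -0.0755]
jigger [0.4394 0.1123] [0.4411 0.1098] [-1.6668  2.5018]
bitters [ 0.5597 -0.1394] [ 0.5582 -0.1392] [ 1.5531 -0.1995]
brown [ 0.6757 -0.0166] [ 0.6721 -0.0133] [ 3.5856 -3.3055]
green [ 0.6698 -0.1352] [ 0.6732 -0.1383] [-3.3766  3.0326]
blue [0.6681 0.1155] [0.6711 0.1117] [-3.0176  3.8056]
lidded [0.5584 0.1056] [0.5561 0.1108] [ 2.3471 -5.202 ]
```

Emit:
{"op": "move_arm", "data": {"travel": [[0,0,-38],[0,0,-75],[40,-45,-75],[80,-89,-75],[120,-133,-75],[160,-178,-75],[200,-222,-75],[240,-267,-75],[280,-311,-75],[320,-356,-75],[360,-400,-75],[400,-445,-75]], "twist": [-0.12,-0.24,-0.36,-0.48,-0.6,-0.72,-0.84,-0.96,-1.08,-1.2,-1.32,-1.44], "gripper": [0,0,0,0,0,0,0,0,0,0,0,0]}}

```text
time: 2.15
ee_pos: [0.3973, -0.1869, 0.2516]
eef_rot: [1.845, 2.542, 0.0]
ft_force: [0.9, 0.2, 0.2]
finger_gap: 0.094
grasp_force: 0.0
```

```bash
cat > d.py <<'E'
# python3 d.py x y z phi_deg : tool travel (mm) and twist from the sensed pose
import sys;from h import *
from scipy.spatial.transform import Rotation as Ro
np.set_printoptions(precision=4,suppress=True)
s=sense();R=Ro.from_rotvec(s['eef_rot']).as_matrix();p=np.array(s['ee_pos'])
phi=np.arctan2(R[1,1],R[0,1])
print('t',round(s['time'],2),p,'phi',np.degrees(phi).round(1),'gap',s['finger_gap'],'grip',s['grasp_force'],'ft',s['ft_force'],'q',s['q'])
for a in sys.argv[1:]:
    X=np.array(a.split(','),float);w=(np.radians(X[3])-phi+np.pi)%(2*np.pi)-np.pi
    print(a,'travel',(R.T@(X[:3]-p)*1e3).round(1),'twist',-w.round(3))
E
python3 d.py .449,-.015,.25,45
```

```text
t 2.15 [ 0.3973 -0.1869  0.2516] phi 18.1 gap 0.09404444238303275 grip 0.0 ft [0.8636 0.2349 0.203 ] q [-0.6992 -0.3351  1.9819  0.0001  1.4938 -1.0145]
.449,-.015,.25,45 travel [147.4 102.5   1.5] twist -0.47
```

Emit:
{"op": "move_arm", "data": {"travel": [[37,26,0],[74,51,0],[110,77,0],[147,102,2],[147,102,2],[147,102,2],[147,102,2]], "twist": [-0.12,-0.24,-0.36,-0.47,-0.47,-0.47,-0.47], "gripper": [0,0,0,0,0,0,0]}}

```text
time: 2.73
ee_pos: [0.4494, -0.0174, 0.2494]
eef_rot: [1.208, 2.9, -0.001]
ft_force: [-0.6, -0.8, 0.8]
finger_gap: 0.0938
grasp_force: 0.0
```

```bash
python3 d.py .449,-.015,.15,45 .449,-.015,.061,45
```

```text
t 2.73 [ 0.4494 -0.0174  0.2494] phi 44.8 gap 0.09378059656807705 grip 0.0 ft [-0.5877 -0.7536  0.8213] q [-0.2914 -0.3033  1.9615 -0.0004  1.4833 -1.0729]
.449,-.015,.15,45 travel [ 2.   1.4 99.4] twist -0.004
.449,-.015,.061,45 travel [  2.1   1.4 188.4] twist -0.004
```

Emit:
{"op": "move_arm", "data": {"travel": [[2,1,35],[2,1,70],[2,1,105],[2,1,125],[2,1,145],[2,1,165],[2,1,180],[2,1,188],[2,1,188],[2,1,188]], "twist": [0,0,0,0,0,0,0,0,0,0], "gripper": [0,0,0,0,0,0,0,0,0,0]}}

```text
time: 3.57
ee_pos: [0.4489, -0.0165, 0.0617]
eef_rot: [1.212, 2.898, -0.0]
ft_force: [-0.5, -0.2, -0.2]
finger_gap: 0.0942
grasp_force: 0.0
```

```bash
python3 - <<'E'
from h import *
a=snap('top')['image'];b=snap('side')['image']
cv2.imwrite('pics/p1.png',np.hstack([cv2.resize(a[180:360,255:435],(400,400)),cv2.resize(b[200:350,300:450],(400,400))])[:,:,::-1])
E
python3 d.py
```

```text
t 3.67 [ 0.4498 -0.0164  0.0626] phi 44.6 gap 0.09405135958646188 grip 0.0 ft [-0.3952  0.1851 -0.2647] q [-0.2892 -0.0957  2.1427 -0.0001  1.0922 -1.0683]
```

View pics/p1.png

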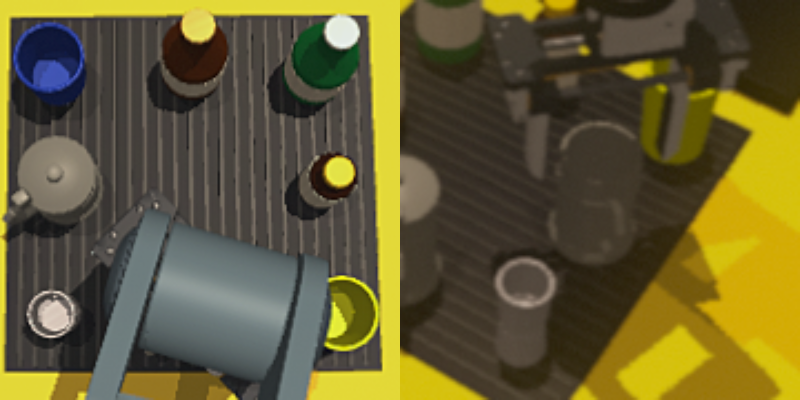

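The side crop shows the fingers at (537,150) and (675,120), on either side of the open tankard at (600,150). I'll close.

Emit:
{"op": "move_arm", "data": {"travel": [[0,0,0],[0,0,0],[0,0,0],[0,0,0],[0,0,0],[0,0,0],[0,0,0],[0,0,0]], "twist": [0,0,0,0,0,0,0,0], "gripper": [0.4,0.5,0.6,0.8,1,1,1,1]}}

```text
time: 4.33
ee_pos: [0.4489, -0.0155, 0.0615]
eef_rot: [1.21, 2.899, 0.0]
ft_force: [0.2, 1.5, 1.4]
finger_gap: 0.0625
grasp_force: 30.0
```

Emit:
{"op": "move_arm", "data": {"travel": [[0,0,-5],[0,0,-15],[0,0,-35],[0,0,-60],[0,0,-85],[0,0,-110],[0,0,-130],[0,0,-140],[0,0,-140],[0,0,-140]], "twist": [0,0,0,0,0,0,0,0,0,0], "gripper": [1,1,1,1,1,1,1,1,1,1]}}

```text
time: 5.17
ee_pos: [0.4484, -0.0155, 0.2009]
eef_rot: [-1.21, -2.899, 0.0]
ft_force: [-0.4, -0.2, -4.3]
finger_gap: 0.0623
grasp_force: 30.0
```

```bash
python3 d.py .5657,-.3189,.2015,45; python3 - <<'E'
from h import *
b=snap('side')['image']
cv2.imwrite('pics/p2.png',cv2.resize(b[100:340,280:520],(560,560))[:,:,::-1])
E
```

```text
t 5.17 [ 0.4484 -0.0155  0.2009] phi 44.7 gap 0.06228519871459249 grip 29.98997897323534 ft [-0.4043 -0.1605 -4.2722] q [-0.2882 -0.2726  2.0249 -0.      1.3898 -1.0682]
.5657,-.3189,.2015,45 travel [-298.2 -130.    -0.7] twist -0.005
```

View pics/p2.png

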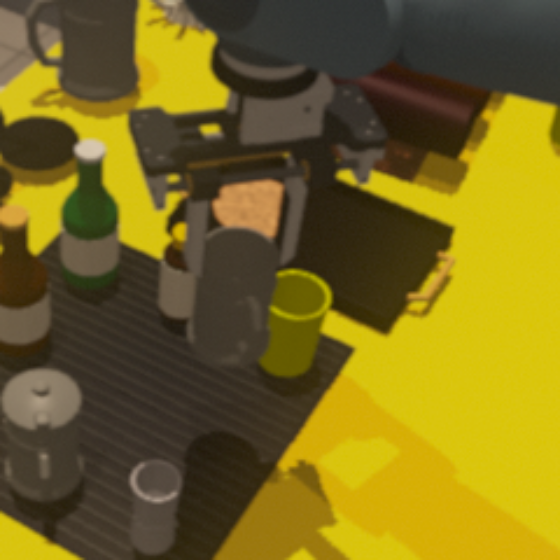

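Tankard held upright between the fingers, clear of the yellow tumbler; black tray's coaster lies behind at crop (250,205).

Emit:
{"op": "move_arm", "data": {"travel": [[-10,-4,0],[-35,-15,0],[-70,-31,0],[-105,-46,0],[-140,-61,0],[-175,-76,0],[-210,-92,0],[-245,-107,0],[-275,-120,0],[-292,-127,0],[-298,-130,0],[-298,-130,0]], "twist": [0,0,0,0,0,0,0,0,0,0,0,0], "gripper": [1,1,1,1,1,1,1,1,1,1,1,1]}}

```text
time: 6.22
ee_pos: [0.5651, -0.3201, 0.1991]
eef_rot: [-1.211, -2.895, -0.001]
ft_force: [-0.3, 1.5, -3.1]
finger_gap: 0.0628
grasp_force: 30.0
```

Emit:
{"op": "move_arm", "data": {"travel": [[0,0,15],[0,0,40],[0,0,65],[0,0,85],[0,0,100],[0,0,110],[0,0,116],[0,0,120],[0,0,120],[0,0,120]], "twist": [0,0,0,0,0,0,0,0,0,0], "gripper": [1,1,1,1,1,1,1,1,1,1]}}

```text
time: 7.05
ee_pos: [0.5664, -0.319, 0.0823]
eef_rot: [1.209, 2.898, -0.001]
ft_force: [-0.6, -0.0, -4.2]
finger_gap: 0.0623
grasp_force: 30.0
```

```bash
python3 d.py .5657,-.3189,.0695,45; python3 - <<'E'
from h import *
a=snap('top')['image'];b=snap('side')['image']
cv2.imwrite('pics/p3.png',np.hstack([cv2.resize(a[200:380,420:600],(400,400)),cv2.resize(b[130:250,340:460],(400,400))])[:,:,::-1])
E
```

```text
t 7.05 [ 0.5664 -0.319   0.0823] phi 44.7 gap 0.06227261464043759 grip 29.991517563266825 ft [-0.605  -0.0452 -4.2402] q [-0.687   0.3381  1.6239  0.      1.1782 -1.4673]
.5657,-.3189,.0695,45 travel [ 0.6 -0.4 12.8] twist -0.005
```

View pics/p3.png

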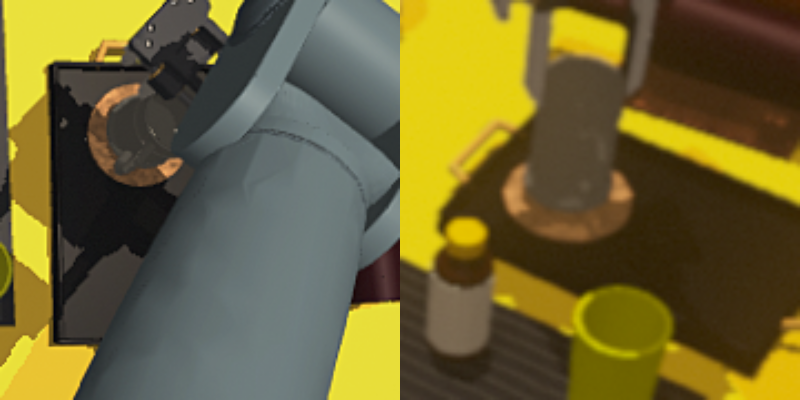

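Tankard hangs over the coaster and is well centred in both views. I'll lower it gently in small steps.

Emit:
{"op": "move_arm", "data": {"travel": [[0,0,4],[0,0,8],[0,0,10],[0,0,11],[0,0,11.5],[0,0,12],[0,0,12],[0,0,12]], "twist": [0,0,0,0,0,0,0,0], "gripper": [1,1,1,1,1,1,1,1]}}

```text
time: 7.82
ee_pos: [0.5661, -0.319, 0.0696]
eef_rot: [1.21, 2.899, -0.0]
ft_force: [-0.8, 0.5, -1.8]
finger_gap: 0.0629
grasp_force: 30.0
```

Emit:
{"op": "move_arm", "data": {"travel": [[0,0,0.5],[0,0,0.5],[0,0,0.5],[0,0,0.5],[0,0,0.5],[0,0,0.5],[0,0,0.5],[0,0,0.5]], "twist": [0,0,0,0,0,0,0,0], "gripper": [1,1,0.3,0.2,0.1,0,0,0]}}

```text
time: 8.48
ee_pos: [0.566, -0.3189, 0.0689]
eef_rot: [1.21, 2.899, -0.0]
ft_force: [0.4, 0.7, 0.8]
finger_gap: 0.0932
grasp_force: 0.0
```

```bash
python3 d.py .6757,-.0166,.30,45 
```

```text
t 8.48 [ 0.566  -0.3189  0.0689] phi 44.7 gap 0.09317617267474408 grip 0.0 ft [0.3925 0.7377 0.8486] q [-0.6873  0.3541  1.6303  0.      1.157  -1.4673]
.6757,-.0166,.30,45 travel [ 137.7  290.6 -231.1] twist -0.005
```

Emit:
{"op": "move_arm", "data": {"travel": [[0,0,-10],[0,0,-35],[0,0,-70],[0,0,-110],[0,0,-150],[0,0,-190],[15,32,-231],[30,64,-231],[46,97,-231],[62,130,-231],[78,163,-231],[93,196,-231]], "twist": [0,0,0,0,0,0,0,0,0,0,0,0], "gripper": [0,0,0,0,0,0,0,0,0,0,0,0]}}

```text
time: 9.48
ee_pos: [0.6402, -0.1131, 0.3011]
eef_rot: [1.209, 2.898, 0.0]
ft_force: [-0.0, -0.8, -0.4]
finger_gap: 0.0941
grasp_force: 0.0
```

Emit:
{"op": "move_arm", "data": {"travel": [[16,33,0],[31,65,0],[45,95,0],[45,95,0],[45,95,0],[45,95,0]], "twist": [0,0,0,0,0,0], "gripper": [0,0,0.3,0.3,0.3,0.3]}}

```text
time: 9.98
ee_pos: [0.6756, -0.0165, 0.3003]
eef_rot: [1.21, 2.899, -0.001]
ft_force: [1.1, -0.3, 0.1]
finger_gap: 0.0713
grasp_force: 0.0
```

```bash
cat > chk.py <<'E'
# rim/cap centre at pixel guess via colour blob: python3 chk.py
from h import *
np.set_printoptions(precision=4,suppress=True)
E
python3 d.py .6757,-.0166,.123,45; python3 - <<'E'
from h import *
np.set_printoptions(precision=4,suppress=True)
c=snap('side');b=c['image']
for x in('tankard_mid','beer_bottle_mid'): print(x,[(round(q['p'],2),world(c,q['at']).round(3).tolist()) for q in boxes_of(x,'side')[:4]])
# expected cap in side view
print(proj(c,[.6757,-.0166,.17]),proj(c,[.6757,-.0166,.004]),proj(c,[.566,-.319,.112]))
cv2.imwrite('pics/p4.png',cv2.resize(b[130:330,220:460],(720,600))[:,:,::-1])
E
```

```text
t 9.98 [ 0.6756 -0.0165  0.3003] phi 44.7 gap 0.07126020087446164 grip 0.0 ft [ 1.0727 -0.2708  0.1202] q [-0.1916  0.2362  1.3452 -0.0004  1.5599 -0.9716]
.6757,-.0166,.123,45 travel [ -0.    0.  177.3] twist -0.005
tankard_mid [(0.87, [0.56, -0.298, 0.079])]
beer_bottle_mid [(0.87, [0.725, 0.353, 0.093]), (0.79, [0.714, 0.243, 0.089]), (0.65, [0.66, -0.004, 0.09]), (0.48, [0.437, -0.123, 0.065])]
[284.6422 190.7913] [287.7798 242.927 ] [393.0013 157.2516]
```

View pics/p4.png

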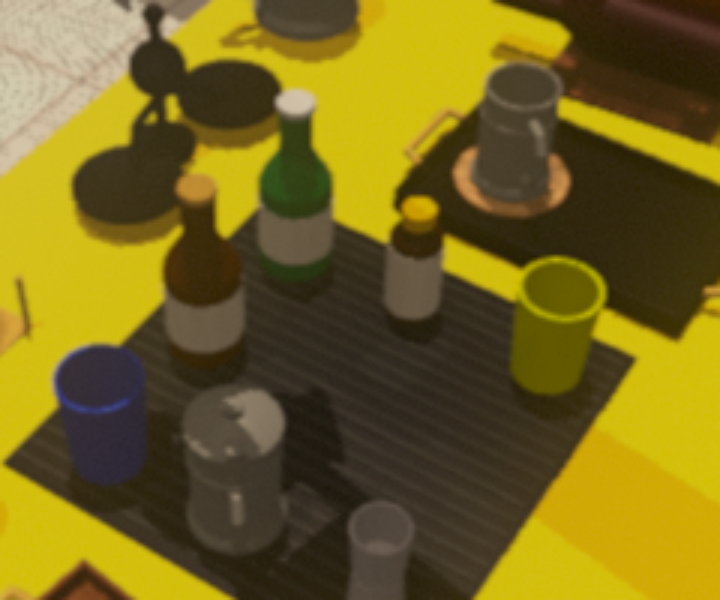

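The tankard stands upright on the coaster, with its rim at pixel (394,158) against an expected (393,157). The brown cap is at (285,192) against an expected (285,191). Next I descend onto the neck.

Emit:
{"op": "move_arm", "data": {"travel": [[0,0,30],[0,0,65],[0,0,95],[0,0,120],[0,0,140],[0,0,160],[0,0,172],[0,0,177],[0,0,177],[0,0,177]], "twist": [0,0,0,0,0,0,0,0,0,0], "gripper": [0.3,0.3,0.3,0.3,0.3,0.3,0.3,0.3,0.3,0.3]}}

```text
time: 10.97
ee_pos: [0.6764, -0.0166, 0.124]
eef_rot: [1.21, 2.897, 0.0]
ft_force: [1.2, 0.6, -0.1]
finger_gap: 0.0657
grasp_force: 0.0
```

Emit:
{"op": "move_arm", "data": {"travel": [[0,0,0],[0,0,0],[0,0,0],[0,0,0],[0,0,0],[0,0,0],[0,0,0],[0,0,0],[0,0,0],[0,0,0]], "twist": [0,0,0,0,0,0,0,0,0,0], "gripper": [0.4,0.5,0.6,0.65,0.7,0.8,1,1,1,1]}}

```text
time: 11.8
ee_pos: [0.6759, -0.016, 0.1231]
eef_rot: [1.21, 2.899, 0.0]
ft_force: [0.6, 0.6, 1.4]
finger_gap: 0.0286
grasp_force: 30.0
```

```bash
python3 d.py
```

```text
t 11.8 [ 0.6759 -0.016   0.1231] phi 44.7 gap 0.028574779007531057 grip 30.000171661376953 ft [0.6038 0.6279 1.4345] q [-0.191   0.3515  1.5271  0.0002  1.2625 -0.9712]
```

Emit:
{"op": "move_arm", "data": {"travel": [[0,0,-4],[0,0,-12],[0,0,-28],[0,0,-50],[0,0,-75],[0,0,-100],[0,0,-125],[0,0,-150],[0,0,-172],[0,0,-180],[0,0,-180],[0,0,-180]], "twist": [0,0,0,0,0,0,0,0,0,0,0,0], "gripper": [1,1,1,1,1,1,1,1,1,1,1,1]}}

```text
time: 12.8
ee_pos: [0.6753, -0.0161, 0.3016]
eef_rot: [-1.209, -2.898, 0.001]
ft_force: [-0.7, 0.0, -6.0]
finger_gap: 0.0284
grasp_force: 30.0
```

```bash
python3 d.py .442,-.312,.303,45 .56,-.16,.303,45
```

```text
t 12.8 [ 0.6753 -0.0161  0.3016] phi 44.7 gap 0.02838637955797698 grip 29.998819828033447 ft [-0.6873  0.0022 -5.9678] q [-0.1912  0.2363  1.3427 -0.0002  1.5641 -0.9712]
.442,-.312,.303,45 travel [ -46.3 -374.    -1.1] twist -0.005
.56,-.16,.303,45 travel [ -21.2 -183.2   -1.2] twist -0.005
```

Emit:
{"op": "move_arm", "data": {"travel": [[-1,-8,0],[-3,-25,0],[-7,-55,0],[-11,-90,0],[-16,-127,0],[-21,-165,0],[-26,-205,0],[-31,-245,0],[-35,-283,0],[-39,-318,0],[-43,-346,0],[-45,-362,0]], "twist": [0,0,0,0,0,0,0,0,0,0,0,0], "gripper": [1,1,1,1,1,1,1,1,1,1,1,1]}}

```text
time: 13.8
ee_pos: [0.4467, -0.3045, 0.3005]
eef_rot: [-1.213, -2.893, 0.0]
ft_force: [1.2, 0.6, -5.6]
finger_gap: 0.0284
grasp_force: 30.0
```

Emit:
{"op": "move_arm", "data": {"travel": [[-1,-8,0],[-1,-12,0],[-1,-12,10],[-1,-12,30],[-1,-12,55],[-1,-12,80],[-1,-12,105],[-1,-12,125],[-1,-12,145],[-1,-12,158],[-1,-12,162],[-1,-12,162]], "twist": [0,0,0,0,0,0,0,0,0,0,0,0], "gripper": [1,1,1,1,1,1,1,1,1,1,1,1]}}

```text
time: 14.8
ee_pos: [0.4419, -0.3104, 0.1393]
eef_rot: [-1.207, -2.897, -0.002]
ft_force: [-0.3, 0.5, -5.5]
finger_gap: 0.0284
grasp_force: 30.0
```

```bash
python3 d.py .442,-.312,.1265,45; python3 - <<'E'
from h import *
c=snap('side');b=c['image']
cv2.imwrite('pics/p5.png',cv2.resize(b[90:290,340:540],(600,600))[:,:,::-1])
E
```

```text
t 14.8 [ 0.4419 -0.3104  0.1393] phi 44.8 gap 0.028409868590287587 grip 29.99890834093094 ft [-0.2938  0.4758 -5.5419] q [-0.8225  0.0272  1.8693  0.0002  1.2483 -1.6037]
.442,-.312,.1265,45 travel [-1.2 -1.1 12.8] twist -0.004
```

View pics/p5.png

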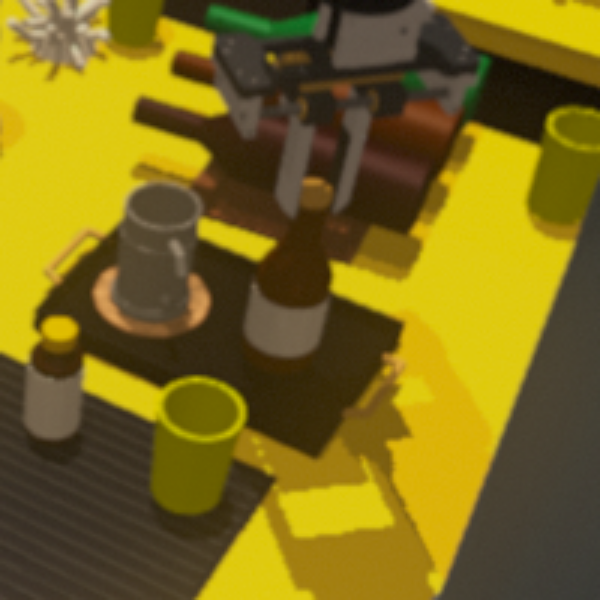

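The tankard is fine on the coaster. The beer bottle hangs over the tray floor with its cap at crop (315,190) and base at (283,350). I'll check whether it's tilted or that's just perspective.

```bash
python3 - <<'E'
from h import *
c=snap('side')
f=lambda X:((proj(c,X)-[340,90])*3).round(1)
for X in([.442,-.3104,.186],[.442,-.3104,.138],[.442,-.3104,.108],[.442,-.3104,.060],[.442,-.3104,.02]):print(X,f(X))
E
```

```text
[0.442, -0.3104, 0.186] [309.9 186.6]
[0.442, -0.3104, 0.138] [298.3 236. ]
[0.442, -0.3104, 0.108] [291.4 265.4]
[0.442, -0.3104, 0.06] [280.8 310.2]
[0.442, -0.3104, 0.02] [272.4 345.7]
```

Upright: expected and observed lean agree. Lowering.

Emit:
{"op": "move_arm", "data": {"travel": [[0,0,4],[0,0,8],[0,0,10],[0,0,11],[0,0,11.5],[0,0,12],[0,0,12],[0,0,12]], "twist": [0,0,0,0,0,0,0,0], "gripper": [1,1,1,1,1,1,1,1]}}

```text
time: 15.57
ee_pos: [0.4423, -0.3119, 0.129]
eef_rot: [1.21, 2.899, -0.0]
ft_force: [0.3, -0.1, -5.5]
finger_gap: 0.0283
grasp_force: 30.0
```

Emit:
{"op": "move_arm", "data": {"travel": [[0,0,0.5],[0,0,1],[0,0,1.3],[0,0,1.6],[0,0,1.9],[0,0,2.2],[0,0,2.2]], "twist": [0,0,0,0,0,0,0], "gripper": [1,1,1,1,1,1,1]}}

```text
time: 16.15
ee_pos: [0.4425, -0.312, 0.1271]
eef_rot: [1.21, 2.899, -0.0]
ft_force: [-0.2, 0.7, -2.6]
finger_gap: 0.0284
grasp_force: 30.0
```

Partly supported now. Another 0.5 mm, then open.

Emit:
{"op": "move_arm", "data": {"travel": [[0,0,0.3],[0,0,0.6],[0,0,0.6],[0,0,0.6],[0,0,0.6],[0,0,0.6],[0,0,0.6],[0,0,0.6],[0,0,0.6]], "twist": [0,0,0,0,0,0,0,0,0], "gripper": [1,1,1,0.65,0.55,0.45,0.35,0.3,0.3]}}

```text
time: 16.9
ee_pos: [0.4422, -0.3118, 0.126]
eef_rot: [-1.21, -2.899, 0.0]
ft_force: [-0.3, -0.3, 0.8]
finger_gap: 0.0624
grasp_force: 0.0
```

```bash
python3 d.py .5597,-.1394,.25,45
```

```text
t 16.9 [ 0.4422 -0.3118  0.126 ] phi 44.7 gap 0.06241373867282641 grip 0.0 ft [-0.3322 -0.2624  0.8498] q [-0.8238  0.0427  1.8792 -0.      1.2198 -1.6038]
.5597,-.1394,.25,45 travel [  40.   204.8 -124. ] twist -0.005
```

Emit:
{"op": "move_arm", "data": {"travel": [[0,0,-10],[0,0,-35],[0,0,-70],[0,0,-100],[0,0,-124],[10,10,-124],[35,35,-124],[62,62,-124],[88,88,-124],[112,112,-124],[118,118,-124],[118,118,-124]], "twist": [0,0,0,0,0,0,0,0,0,0,0,0], "gripper": [0.3,0.3,0.3,0.3,0,0,0,0,0,0,0,0]}}

```text
time: 17.9
ee_pos: [0.4429, -0.1428, 0.2499]
eef_rot: [1.205, 2.901, 0.0]
ft_force: [-0.7, -0.4, 1.3]
finger_gap: 0.0939
grasp_force: 0.0
```

```bash
python3 d.py .4388,-.1416,.040,45; python3 - <<'E'
from h import *
np.set_printoptions(precision=4,suppress=True)
c=snap('side');b=c['image']
h=cv2.cvtColor(b,cv2.COLOR_RGB2HSV)
for X in([.4388,-.1416,.094],[.4388,-.1416,.049],[.442,-.312,.174]):print(proj(c,X))
for x in ('yellow_tumbler_mid','beer_bottle_mid'):
  for q in cut_out(x,'side')[:4]:
    ys,xs=np.nonzero(q['pixels']);print(x,round(q['p'],2),xs.min(),xs.max(),ys.min(),ys.max())
cv2.imwrite('pics/p6.png',cv2.resize(b[140:280,340:480],(560,560))[:,:,::-1])
E
```

```text
t 17.9 [ 0.4429 -0.1428  0.2499] phi 44.9 gap 0.09388503263204696 grip 0.0 ft [-0.7326 -0.4359  1.3006] q [-0.5563 -0.2612  1.9273  0.0001  1.4755 -1.34  ]
.4388,-.1416,.040,45 travel [  3.7  -2.1 209.9] twist -0.002
[405.6927 224.9521]
[403.0358 238.7112]
[442.5838 156.0626]
yellow_tumbler_mid 0.87 390 420 216 261
beer_bottle_mid 0.97 132 176 286 353
beer_bottle_mid 0.95 420 449 156 216
beer_bottle_mid 0.67 179 214 250 315
```

View pics/p6.png

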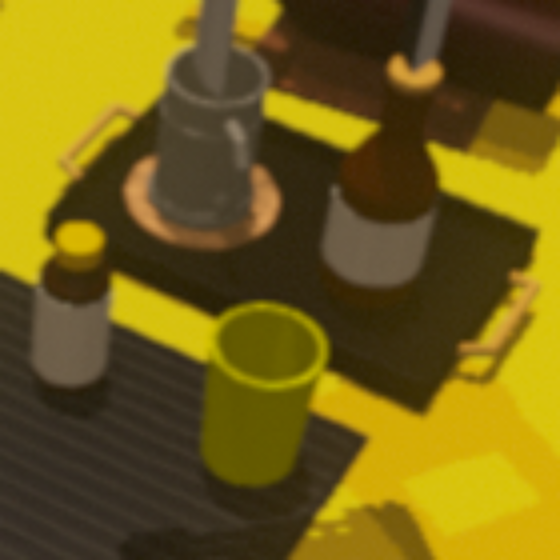

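Beer bottle and tankard both stand on the black tray. The yellow rim is at pixel (407,226) against a predicted (406,225), so I descend onto it.

Emit:
{"op": "move_arm", "data": {"travel": [[4,-2,30],[4,-2,65],[4,-2,100],[4,-2,130],[4,-2,155],[4,-2,175],[4,-2,192],[4,-2,204],[4,-2,210],[4,-2,210]], "twist": [0,0,0,0,0,0,0,0,0,0], "gripper": [0,0,0,0,0,0,0,0,0,0]}}

```text
time: 18.88
ee_pos: [0.4378, -0.144, 0.0385]
eef_rot: [-1.211, -2.895, -0.001]
ft_force: [-0.3, -0.1, -0.2]
finger_gap: 0.0943
grasp_force: 0.0
```

Emit:
{"op": "move_arm", "data": {"travel": [[0,0,0],[0,0,0],[0,0,0],[0,0,0],[0,0,0],[0,0,0],[0,0,0],[0,0,0],[0,0,0]], "twist": [0,0,0,0,0,0,0,0,0], "gripper": [0.15,0.25,0.35,0.4,0.5,0.8,1,1,1]}}

```text
time: 19.63
ee_pos: [0.4397, -0.1437, 0.0407]
eef_rot: [1.209, 2.898, 0.0]
ft_force: [1.3, 1.5, 5.1]
finger_gap: 0.0636
grasp_force: 29.5
```

Emit:
{"op": "move_arm", "data": {"travel": [[0,0,-5],[0,0,-15],[0,0,-35],[0,0,-60],[0,0,-85],[0,0,-110],[0,0,-130],[0,0,-140],[0,0,-140],[0,0,-140]], "twist": [0,0,0,0,0,0,0,0,0,0], "gripper": [1,1,1,1,1,1,1,1,1,1]}}

```text
time: 20.47
ee_pos: [0.4384, -0.1434, 0.1795]
eef_rot: [-1.21, -2.898, 0.0]
ft_force: [0.9, 0.0, -2.9]
finger_gap: 0.0635
grasp_force: 29.5
```

```bash
python3 d.py .432,.3175,.181,45
```

```text
t 20.47 [ 0.4384 -0.1434  0.1795] phi 44.7 gap 0.06351032309589193 grip 29.50962748816437 ft [ 0.9158  0.0416 -2.8942] q [-0.5625 -0.2184  2.0203 -0.0002  1.3405 -1.3424]
.432,.3175,.181,45 travel [332.2 319.5  -1.4] twist -0.005
```

Emit:
{"op": "move_arm", "data": {"travel": [[6,6,0],[20,19,0],[42,40,0],[67,64,0],[93,90,0],[119,115,0],[145,140,0],[171,165,0],[197,190,0],[223,215,0],[249,240,0],[274,264,0]], "twist": [0,0,0,0,0,0,0,0,0,0,0,0], "gripper": [1,1,1,1,1,1,1,1,1,1,1,1]}}

```text
time: 21.47
ee_pos: [0.4318, 0.239, 0.178]
eef_rot: [-1.208, -2.897, 0.003]
ft_force: [0.4, 0.2, -2.8]
finger_gap: 0.0636
grasp_force: 29.5
```

Emit:
{"op": "move_arm", "data": {"travel": [[22,21,0],[40,39,0],[52,50,0],[57,55,0],[58,56,10],[58,56,35],[58,56,60],[58,56,80],[58,56,98],[58,56,112],[58,56,118],[58,56,118]], "twist": [0,0,0,0,0,0,0,0,0,0,0,0], "gripper": [1,1,1,1,1,1,1,1,1,1,1,1]}}

```text
time: 22.47
ee_pos: [0.431, 0.3158, 0.0593]
eef_rot: [-1.21, -2.895, 0.006]
ft_force: [0.3, 0.4, -1.9]
finger_gap: 0.0638
grasp_force: 29.5
```

```bash
python3 d.py .432,.3175,.049,45; python3 - <<'E'
from h import *
c=snap('side');a=snap('top')
f=lambda X:((proj(c,X)-[210,340])*4).round(1)
print(f([.432,.3175,.115]),f([.432,.3175,.025]),f([.432,.3175,.012]))
cv2.imwrite('pics/p7.png',np.hstack([cv2.resize(a['image'][220:380,120:280],(400,400)),cv2.resize(c['image'][340:480,210:350],(560,560))[:400,:400]])[:,:,::-1])
E
```

```text
t 22.47 [0.431  0.3158 0.0593] phi 44.6 gap 0.06384681357842223 grip 29.546057596867286 ft [ 0.253   0.3556 -1.9468] q [ 0.4202  0.1201  1.9316 -0.0003  1.0952 -0.3585]
.432,.3175,.049,45 travel [ 0.5  2.  10.3] twist -0.007
[304.  166.7] [312.8 259.3] [313.9 271.5]
```

View pics/p7.png

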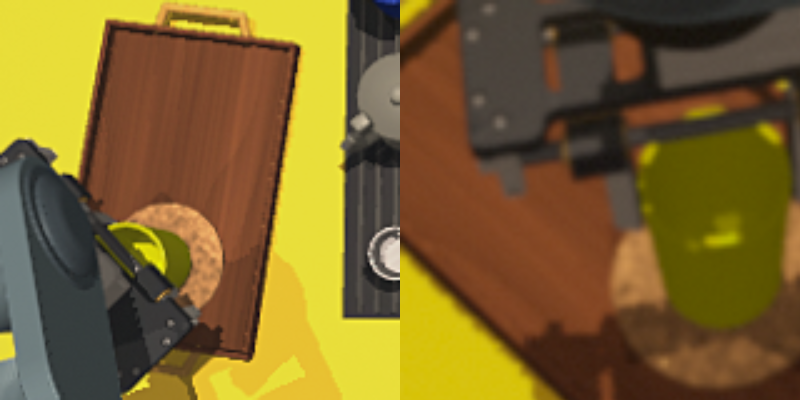

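Tumbler hangs upright over the coaster on the walnut tray. Lowering.

Emit:
{"op": "move_arm", "data": {"travel": [[0.5,1,4],[0.5,2,7],[0.5,2,8],[0.5,2,9],[0.5,2,9.5],[0.5,2,10],[0.5,2,10],[0.5,2,10]], "twist": [0,0,0,0,0,0,0,0], "gripper": [1,1,1,1,1,1,1,1]}}

```text
time: 23.23
ee_pos: [0.434, 0.3193, 0.0521]
eef_rot: [1.21, 2.899, 0.0]
ft_force: [-0.8, -0.2, -1.9]
finger_gap: 0.0636
grasp_force: 29.5
```

Emit:
{"op": "move_arm", "data": {"travel": [[0,-1.5,0.5],[0,-2.5,1],[0,-2.5,1.5],[0,-2.5,2],[0,-2.5,2.4],[0,-2.5,2.8],[0,-2.5,2.8]], "twist": [0,0,0,0,0,0,0], "gripper": [1,1,1,1,1,1,1]}}

```text
time: 23.82
ee_pos: [0.4322, 0.3175, 0.0492]
eef_rot: [-1.21, -2.899, 0.0]
ft_force: [0.3, -0.2, -2.1]
finger_gap: 0.0636
grasp_force: 29.5
```

Emit:
{"op": "move_arm", "data": {"travel": [[0,0,0.4],[0,0,0.8],[0,0,1.2],[0,0,1.2],[0,0,1.2]], "twist": [0,0,0,0,0], "gripper": [1,1,1,1,1]}}

```text
time: 24.23
ee_pos: [0.4324, 0.3177, 0.0487]
eef_rot: [1.21, 2.899, 0.0]
ft_force: [-1.5, 0.2, 4.0]
finger_gap: 0.0634
grasp_force: 29.6
```

```bash
python3 d.py
```

```text
t 24.23 [0.4324 0.3177 0.0487] phi 44.7 gap 0.06336198615628384 grip 29.550593536714587 ft [-1.5139  0.1896  4.0417] q [ 0.4222  0.1377  1.9346 -0.0001  1.069  -0.3578]
```

In contact (a few newtons). Release.

Emit:
{"op": "move_arm", "data": {"travel": [[0,0,-0.4],[0,0,-0.4],[0,0,-0.4],[0,0,-0.4],[0,0,-0.4],[0,0,-0.4],[0,0,-0.4]], "twist": [0,0,0,0,0,0,0], "gripper": [1,0.3,0.2,0.1,0,0,0]}}

```text
time: 24.82
ee_pos: [0.4322, 0.3176, 0.0484]
eef_rot: [-1.21, -2.899, -0.0]
ft_force: [0.5, 0.9, -0.6]
finger_gap: 0.0929
grasp_force: 0.0
```

```bash
python3 d.py .5597,-.1394,.25,45
```

```text
t 24.82 [0.4322 0.3176 0.0484] phi 44.7 gap 0.09288404195329365 grip 0.0 ft [ 0.4999  0.884  -0.5539] q [ 0.4221  0.1378  1.9352  0.      1.0686 -0.3578]
.5597,-.1394,.25,45 travel [-414.5 -230.7 -201.6] twist -0.005
```

Emit:
{"op": "move_arm", "data": {"travel": [[0,0,-8],[0,0,-25],[0,0,-55],[0,0,-90],[0,0,-130],[0,0,-170],[-30,-17,-195],[-62,-35,-202],[-96,-53,-202],[-130,-72,-202],[-165,-92,-202],[-200,-111,-202]], "twist": [0,0,0,0,0,0,0,0,0,0,0,0], "gripper": [0,0,0,0,0,0,0,0,0,0,0,0]}}

```text
time: 25.82
ee_pos: [0.494, 0.0956, 0.2514]
eef_rot: [1.209, 2.898, 0.001]
ft_force: [1.1, -0.2, 0.5]
finger_gap: 0.0941
grasp_force: 0.0
```

Emit:
{"op": "move_arm", "data": {"travel": [[-35,-20,0],[-70,-39,0],[-105,-59,0],[-140,-78,0],[-170,-95,0],[-195,-109,0],[-210,-117,0],[-214,-120,0],[-214,-120,0],[-214,-120,0]], "twist": [0,0,0,0,0,0,0,0,0,0], "gripper": [0,0,0,0,0,0,0,0.2,0.2,0.2]}}

```text
time: 26.65
ee_pos: [0.559, -0.1381, 0.2506]
eef_rot: [-1.209, -2.899, -0.001]
ft_force: [-0.0, 0.1, -0.1]
finger_gap: 0.0776
grasp_force: 0.0
```

```bash
python3 d.py .5597,-.1394,.045,45; python3 - <<'E'
from h import *
np.set_printoptions(precision=4,suppress=True)
c=snap('side');b=c['image']
print((proj(c,[.5597,-.1394,.114])-[330,170])*4,(proj(c,[.4322,.3176,.102])-[230,340])*4,(proj(c,[.432,.3175,.012])-[230,340])*4)
cv2.imwrite('pics/p8.png',np.hstack([cv2.resize(b[170:270,330:430],(400,400)),cv2.resize(b[340:460,230:350],(480,480))[:400,:400]])[:,:,::-1])
E
```

```text
t 26.65 [ 0.559  -0.1381  0.2506] phi 44.7 gap 0.0776192190190234 grip 0.0 ft [-0.0024  0.0766 -0.1199] q [-0.4393  0.0187  1.6715  0.0004  1.4517 -1.2201]
.5597,-.1394,.045,45 travel [ -1.5  -0.5 205.6] twist -0.005
[115.0607 112.9836] [224.822  180.9394] [233.9082 271.4908]
```

View pics/p8.png

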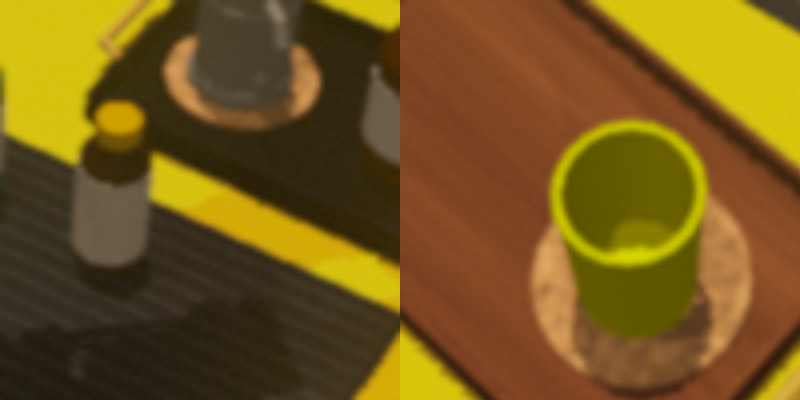

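The bitters cap is within about 2 mm of prediction. The tumbler is upright and centred: its rim and the coaster are displaced by the same amount from prediction. I'll take the bitters.

Emit:
{"op": "move_arm", "data": {"travel": [[-1,0,30],[-1,0,65],[-1,0,100],[-1,0,130],[-1,0,155],[-1,0,175],[-1,0,190],[-1,0,200],[-1,0,205],[-1,0,205]], "twist": [0,0,0,0,0,0,0,0,0,0], "gripper": [0.2,0.2,0.2,0.2,0.2,0.2,0.2,0.2,0.2,0.2]}}

```text
time: 27.53
ee_pos: [0.5594, -0.1388, 0.0449]
eef_rot: [-1.208, -2.899, -0.0]
ft_force: [-0.5, 0.1, 0.0]
finger_gap: 0.0751
grasp_force: 0.0
```

Emit:
{"op": "move_arm", "data": {"travel": [[0,0,0],[0,0,0],[0,0,0],[0,0,0],[0,0,0],[0,0,0],[0,0,0],[0,0,0],[0,0,0],[0,0,0]], "twist": [0,0,0,0,0,0,0,0,0,0], "gripper": [0.3,0.4,0.5,0.55,0.6,0.8,1,1,1,1]}}

```text
time: 28.37
ee_pos: [0.5603, -0.1401, 0.046]
eef_rot: [1.21, 2.898, 0.0]
ft_force: [0.1, 0.6, 3.6]
finger_gap: 0.0427
grasp_force: 30.0
```

Emit:
{"op": "move_arm", "data": {"travel": [[0,0,-5],[0,0,-15],[0,0,-35],[0,0,-60],[0,0,-85],[0,0,-110],[0,0,-135],[0,0,-150],[0,0,-155],[0,0,-155]], "twist": [0,0,0,0,0,0,0,0,0,0], "gripper": [1,1,1,1,1,1,1,1,1,1]}}

```text
time: 29.2
ee_pos: [0.5603, -0.1402, 0.202]
eef_rot: [1.209, 2.897, -0.0]
ft_force: [0.8, -0.5, -1.8]
finger_gap: 0.043
grasp_force: 30.0
```

```bash
python3 - <<'E'
import numpy as np
o=np.array([.432,.3175]);c=np.array([.495,.306])
# tray x axis: corners' mean long direction
a=np.array([.3425-.6196,.2408-.2027])+np.array([.3692-.6496,.4036-.3779]);a/=np.linalg.norm(a);b=np.array([-a[1],a[0]])
print(a,b)
for p in((-.15,.035),(-.145,-.035),(-.11,.035)):print(p,o+a*p[0]+b*p[1])
E
python3 d.py
```

```text
[-0.99351543  0.11369737] [-0.11369737 -0.99351543]
(-0.15, 0.035) [0.57704791 0.26567235]
(-0.145, -0.035) [0.58003915 0.33578692]
(-0.11, 0.035) [0.53730729 0.27022025]
t 29.2 [ 0.5603 -0.1402  0.202 ] phi 44.7 gap 0.04300869616885143 grip 29.994220691733062 ft [ 0.7653 -0.4902 -1.8357] q [-0.4414  0.054   1.7236 -0.0001  1.3615 -1.2213]
```

```bash
python3 d.py .577,.266,.225,45 .577,.266,.055,45
```

```text
t 29.2 [ 0.5603 -0.1402  0.202 ] phi 44.7 gap 0.04300869616885143 grip 29.994220691733062 ft [ 0.7653 -0.4902 -1.8357] q [-0.4414  0.054   1.7236 -0.0001  1.3615 -1.2213]
.577,.266,.225,45 travel [277.  297.6 -23.5] twist -0.005
.577,.266,.055,45 travel [277.4 297.4 146.5] twist -0.005
```

Emit:
{"op": "move_arm", "data": {"travel": [[6,6,-10],[20,21,-20],[44,47,-23],[70,75,-23],[96,103,-23],[122,131,-23],[148,159,-23],[174,187,-23],[200,215,-23],[226,243,-23],[250,269,-23],[268,288,-23]], "twist": [0,0,0,0,0,0,0,0,0,0,0,0], "gripper": [1,1,1,1,1,1,1,1,1,1,1,1]}}

```text
time: 30.2
ee_pos: [0.5743, 0.2564, 0.2218]
eef_rot: [-1.206, -2.898, 0.002]
ft_force: [0.3, -0.5, -1.9]
finger_gap: 0.0428
grasp_force: 30.0
```

Emit:
{"op": "move_arm", "data": {"travel": [[7,7,0],[9,9,10],[9,9,35],[9,9,65],[9,9,95],[9,9,120],[9,9,140],[9,9,155],[9,9,163],[9,9,166],[9,9,166],[9,9,166]], "twist": [0,0,0,0,0,0,0,0,0,0,0,0], "gripper": [1,1,1,1,1,1,1,1,1,1,1,1]}}

```text
time: 31.2
ee_pos: [0.5768, 0.2656, 0.0583]
eef_rot: [1.21, 2.898, 0.001]
ft_force: [-0.3, -0.4, -1.1]
finger_gap: 0.0432
grasp_force: 30.0
```

```bash
python3 d.py .577,.266,.0495,45; python3 - <<'E'
from h import *
c=snap('side');a=snap('top')
cv2.imwrite('pics/p9.png',np.hstack([cv2.resize(a['image'][200:360,140:300],(400,400)),cv2.resize(c['image'][280:440,180:340],(400,400))])[:,:,::-1])
E
```

```text
t 31.2 [0.5768 0.2656 0.0583] phi 44.7 gap 0.043156106619495434 grip 29.99421030515805 ft [-0.3179 -0.3634 -1.0543] q [ 0.2533  0.3357  1.6756 -0.0001  1.129  -0.5262]
.577,.266,.0495,45 travel [0.2 0.4 8.8] twist -0.006
```

View pics/p9.png

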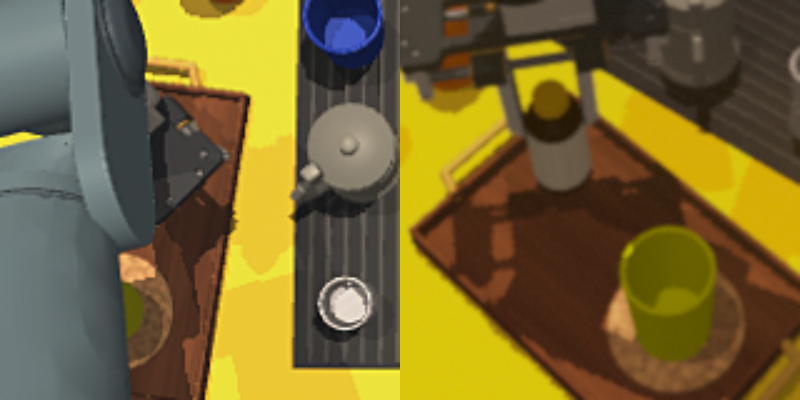

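The bitters bottle hangs upright inside the rim at the far right corner; the lidded tankard and blue tumbler haven't moved. Lowering.

Emit:
{"op": "move_arm", "data": {"travel": [[0,0,4],[0,0,6],[0,0,7],[0,0,7.5],[0,0,8],[0,0,8.4],[0,0,8.4],[0,0,8.4]], "twist": [0,0,0,0,0,0,0,0], "gripper": [1,1,1,1,1,1,1,1]}}

```text
time: 31.97
ee_pos: [0.5764, 0.2659, 0.05]
eef_rot: [1.21, 2.899, -0.0]
ft_force: [-3.7, -0.9, 5.1]
finger_gap: 0.0429
grasp_force: 30.0
```

Emit:
{"op": "move_arm", "data": {"travel": [[0,0,-0.6],[0,0,-0.6],[0,0,-0.6],[0,0,-0.6]], "twist": [0,0,0,0], "gripper": [1,1,1,1]}}

```text
time: 32.3
ee_pos: [0.5763, 0.2659, 0.05]
eef_rot: [1.21, 2.899, 0.0]
ft_force: [-1.9, -2.2, 4.5]
finger_gap: 0.0427
grasp_force: 30.0
```

Emit:
{"op": "move_arm", "data": {"travel": [[0,0,-0.5],[0,0,-0.5],[0,0,-0.5],[0,0,-0.5],[0,0,-0.5],[0,0,-0.5],[0,0,-0.5],[0,0,-0.5]], "twist": [0,0,0,0,0,0,0,0], "gripper": [1,1,0.5,0.4,0.3,0.2,0.2,0.2]}}

```text
time: 32.97
ee_pos: [0.5762, 0.2659, 0.0501]
eef_rot: [1.21, 2.899, 0.0]
ft_force: [-0.2, 0.3, -0.4]
finger_gap: 0.0741
grasp_force: 0.0
```

```bash
python3 d.py .439,.1123,.22,45
```

```text
t 32.97 [0.5762 0.2659 0.0501] phi 44.7 gap 0.0740671979379618 grip 0.0 ft [-0.1517  0.2725 -0.4378] q [ 0.2539  0.3462  1.679   0.0001  1.1163 -0.526 ]
.439,.1123,.22,45 travel [ -12.7 -205.5 -169.9] twist -0.005
```

Emit:
{"op": "move_arm", "data": {"travel": [[0,0,-8],[0,0,-25],[0,0,-60],[0,0,-100],[0,0,-140],[-1,-15,-170],[-3,-45,-170],[-5,-80,-170],[-8,-120,-170],[-10,-160,-170],[-12,-190,-170],[-13,-205,-170]], "twist": [0,0,0,0,0,0,0,0,0,0,0,0], "gripper": [0.2,0.2,0.2,0.2,0.2,0.2,0.25,0.3,0.35,0.35,0.35,0.35]}}

```text
time: 33.97
ee_pos: [0.4377, 0.1109, 0.2207]
eef_rot: [1.212, 2.897, -0.0]
ft_force: [1.0, -0.3, 0.2]
finger_gap: 0.0613
grasp_force: 0.0
```

Emit:
{"op": "move_arm", "data": {"travel": [[0,0,0],[0,0,0]], "twist": [0,0], "gripper": [0.35,0.35]}}

```text
time: 34.13
ee_pos: [0.4399, 0.1123, 0.221]
eef_rot: [1.211, 2.897, 0.002]
ft_force: [0.3, 0.4, 0.2]
finger_gap: 0.0611
grasp_force: 0.0
```

```bash
python3 d.py .439,.1123,.050,45; python3 - <<'E'
from h import *
np.set_printoptions(precision=4,suppress=True)
c=snap('side');b=c['image']
print((proj(c,[.4394,.1123,.089])-[180,250])*4)
print((proj(c,[.5762,.2659,.118])-[180,250])*4,(proj(c,[.5762,.2659,.008])-[180,250])*4)
cv2.imwrite('pics/p10.png',cv2.resize(b[250:400,180:380],(800,600))[:,:,::-1])
E
```

```text
t 34.13 [0.4399 0.1123 0.221 ] phi 44.6 gap 0.06105547747233824 grip 0.0 ft [0.2506 0.3609 0.1586] q [-0.0009 -0.2757  1.9907  0.0003  1.4244 -0.7797]
.439,.1123,.050,45 travel [  0.8  -0.9 171. ] twist -0.007
[663.0541 217.8044]
[234.5558 273.957 ] [259.913  397.4879]
```

View pics/p10.png

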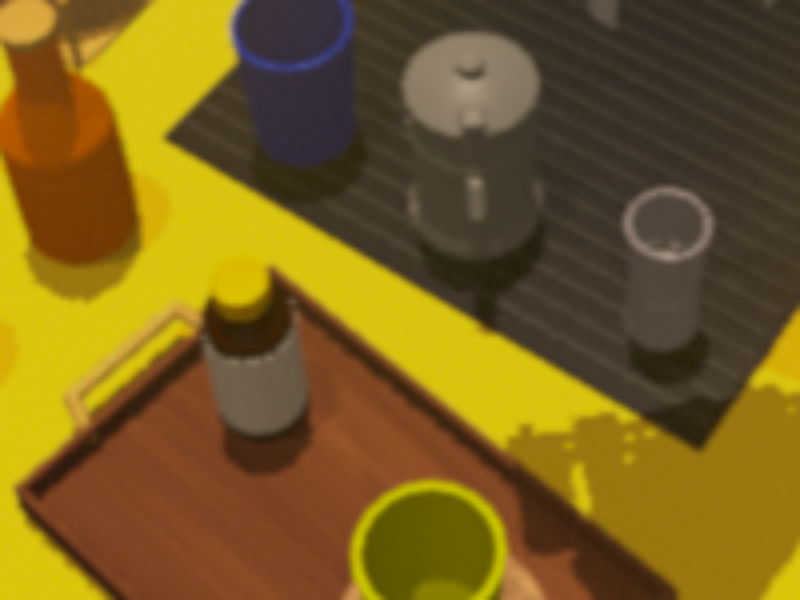

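The bitters bottle stands upright inside the walnut rim, the blue tumbler and lidded tankard are undisturbed, and the jigger rim is at (668,224) against a predicted (663,218). I'll take the jigger.

Emit:
{"op": "move_arm", "data": {"travel": [[0,0,30],[0,0,65],[0,0,95],[0,0,120],[0,0,140],[0,0,155],[0,0,165],[0,0,171],[0,0,171],[0,0,171]], "twist": [0,0,0,0,0,0,0,0,0,0], "gripper": [0.3,0.3,0.3,0.3,0.3,0.3,0.3,0.3,0.3,0.3]}}

```text
time: 35.02
ee_pos: [0.4403, 0.1127, 0.0497]
eef_rot: [1.209, 2.899, 0.001]
ft_force: [0.0, -0.9, 0.9]
finger_gap: 0.0659
grasp_force: 0.0
```

Emit:
{"op": "move_arm", "data": {"travel": [[0,0,0],[0,0,0],[0,0,0],[0,0,0],[0,0,0],[0,0,0],[0,0,0],[0,0,0],[0,0,0],[0,0,0]], "twist": [0,0,0,0,0,0,0,0,0,0], "gripper": [0.4,0.45,0.5,0.55,0.6,0.7,1,1,1,1]}}

```text
time: 35.85
ee_pos: [0.4399, 0.1124, 0.0496]
eef_rot: [1.21, 2.899, 0.0]
ft_force: [-1.2, -0.0, 5.6]
finger_gap: 0.0404
grasp_force: 30.0
```

Emit:
{"op": "move_arm", "data": {"travel": [[0,0,-5],[0,0,-15],[0,0,-35],[0,0,-60],[0,0,-85],[0,0,-110],[0,0,-130],[0,0,-140],[0,0,-140],[0,0,-140]], "twist": [0,0,0,0,0,0,0,0,0,0], "gripper": [1,1,1,1,1,1,1,1,1,1]}}

```text
time: 36.68
ee_pos: [0.4393, 0.1125, 0.1888]
eef_rot: [-1.21, -2.899, 0.0]
ft_force: [-0.6, -0.1, -2.1]
finger_gap: 0.0405
grasp_force: 30.0
```

```bash
python3 d.py .548,.340,.19,45; python3 - <<'E'
from h import *
b=snap('side')['image']
cv2.imwrite('pics/p11.png',cv2.resize(b[210:350,270:430],(640,560))[:,:,::-1])
E
```

```text
t 36.68 [0.4393 0.1125 0.1888] phi 44.7 gap 0.040528828413208234 grip 29.999640012101736 ft [-0.5886 -0.0595 -2.0815] q [-0.0003 -0.2491  2.0282  0.0001  1.3626 -0.7804]
.548,.340,.19,45 travel [ 85.3 237.3  -1.2] twist -0.005
```

View pics/p11.png

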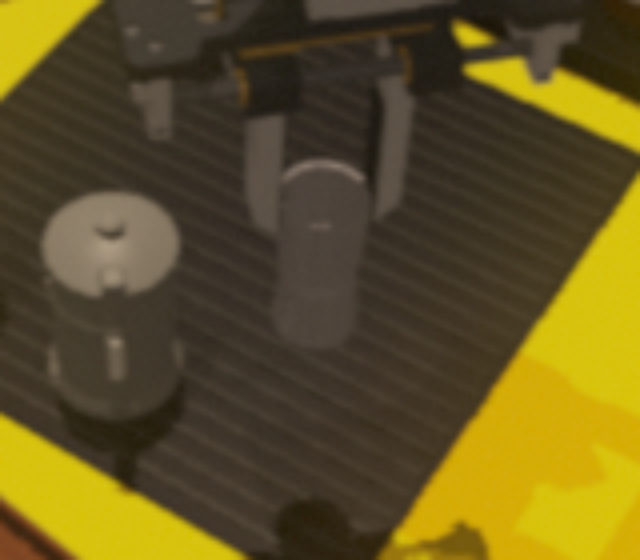

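Jigger held upright, clear of the lidded tankard at (112,300).

Emit:
{"op": "move_arm", "data": {"travel": [[3,8,0],[10,27,0],[21,57,0],[33,91,0],[45,125,0],[57,159,0],[68,190,0],[77,215,0],[83,230,0],[85,237,0],[85,237,0],[85,237,0]], "twist": [0,0,0,0,0,0,0,0,0,0,0,0], "gripper": [1,1,1,1,1,1,1,1,1,1,1,1]}}

```text
time: 37.73
ee_pos: [0.5476, 0.3392, 0.1878]
eef_rot: [-1.209, -2.898, 0.003]
ft_force: [-0.2, 0.0, -0.4]
finger_gap: 0.04
grasp_force: 30.0
```

Emit:
{"op": "move_arm", "data": {"travel": [[0,0,10],[0,0,32],[0,0,57],[0,0,80],[0,0,100],[0,0,115],[0,0,124],[0,0,128],[0,0,130],[0,0,132],[0,0,132],[0,0,132]], "twist": [0,0,0,0,0,0,0,0,0,0,0,0], "gripper": [1,1,1,1,1,1,1,1,1,1,1,1]}}

```text
time: 38.73
ee_pos: [0.5489, 0.3398, 0.0582]
eef_rot: [1.21, 2.898, 0.002]
ft_force: [0.9, -0.2, -0.4]
finger_gap: 0.0399
grasp_force: 30.0
```

Emit:
{"op": "move_arm", "data": {"travel": [[0,0,1],[0,0,2],[0,0,2.5],[0,0,3],[0,0,3.4],[0,0,3.4],[0,0,3.4]], "twist": [0,0,0,0,0,0,0], "gripper": [1,1,1,1,1,1,1]}}

```text
time: 39.32
ee_pos: [0.5483, 0.3396, 0.0537]
eef_rot: [-1.21, -2.899, 0.0]
ft_force: [-0.4, 0.2, -2.2]
finger_gap: 0.0406
grasp_force: 30.0
```

Emit:
{"op": "move_arm", "data": {"travel": [[0,0,0.3],[0,0,0.6],[0,0,0.6],[0,0,0.6]], "twist": [0,0,0,0], "gripper": [1,1,1,1]}}

```text
time: 39.65
ee_pos: [0.5484, 0.3396, 0.0537]
eef_rot: [1.21, 2.899, 0.0]
ft_force: [-2.1, -1.5, 3.5]
finger_gap: 0.0402
grasp_force: 30.0
```

In contact. Release, lift, and look.

Emit:
{"op": "move_arm", "data": {"travel": [[0,0,-0.3],[0,0,-0.3],[0,0,-0.3],[0,0,-0.3],[0,0,-0.3],[0,0,-0.3],[0,0,-0.3]], "twist": [0,0,0,0,0,0,0], "gripper": [1,0.5,0.42,0.35,0.3,0.3,0.3]}}

```text
time: 40.23
ee_pos: [0.5482, 0.3396, 0.0534]
eef_rot: [-1.21, -2.899, 0.0]
ft_force: [-0.1, -1.0, 0.3]
finger_gap: 0.0657
grasp_force: 0.0
```

Emit:
{"op": "move_arm", "data": {"travel": [[0,0,-8],[0,0,-25],[0,0,-60],[0,0,-100],[0,0,-140],[0,0,-180],[0,-30,-210],[0,-65,-230],[0,-100,-240],[0,-140,-240],[0,-180,-240],[0,-210,-240]], "twist": [0,0,0,0,0,0,0,0,0,0,0,0], "gripper": [0.3,0.3,0.3,0.3,0.3,0.3,0.3,0.3,0.3,0.3,0.3,0.3]}}

```text
time: 41.23
ee_pos: [0.3972, 0.1906, 0.2943]
eef_rot: [1.209, 2.898, 0.001]
ft_force: [0.2, -0.3, 0.5]
finger_gap: 0.0656
grasp_force: 0.0
```

Emit:
{"op": "move_arm", "data": {"travel": [[0,0,0],[0,0,0],[0,0,0],[0,0,0]], "twist": [0,0,0,0], "gripper": [0.3,0.3,0.3,0.3]}}

```text
time: 41.57
ee_pos: [0.3996, 0.1924, 0.2937]
eef_rot: [1.209, 2.899, 0.0]
ft_force: [0.1, 0.7, -0.5]
finger_gap: 0.0657
grasp_force: 0.0
```

```bash
python3 d.py; python3 - <<'E'
from h import *
np.set_printoptions(precision=3,suppress=True)
c=snap('side');a=snap('top')
cv2.imwrite('pics/p12.png',np.vstack([a['image'][170:380,110:560],c['image'][150:480,170:620]])[:,:,::-1])
E
```

```text
t 41.57 [0.3996 0.1924 0.2937] phi 44.7 gap 0.06572059925393424 grip 0.0 ft [ 0.1248  0.7333 -0.5287] q [ 0.1918 -0.3396  1.9109  0.0001  1.5702 -0.5886]
```

View pics/p12.png

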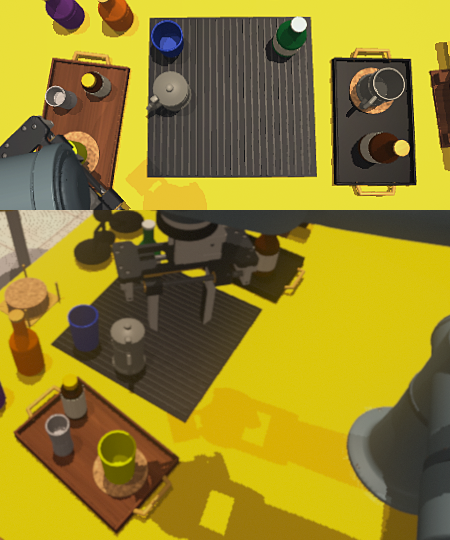

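The final view shows all five pieces upright inside the rims: tankard and beer on the black tray, tumbler, bitters and jigger on the walnut tray. The lidded tankard, blue tumbler and green bottle are where they started. Handing in.

```bash
python3 -c "
from cell import finish_job
print(finish_job())"
```

```text
the job is handed in; nothing more can be done
None
```

I handed in both trays after about 42 s of the 144 s: all five pieces stood upright inside their rims, tankard and tumbler on their coasters, and the three look-alikes had not moved; the hand-in returned no verdict.

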